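# Switch a backup unit's battery back in

## Task

Put the battery of the backup power unit back in circuit: push the upright release tab on top of the unit back into the unit so that its sloping cover springs free, swing the cover right out until it rests open, and throw the lever inside the bay fully over to its other side. Then swing the cover back up and press it home until it snaps shut, without disturbing the other things on the bench.

Things in the scene. Friction and masses are not known exactly. Their poses are not given: they have to be found in the camera images.
- unit: White backup power unit, fixed, 345 long (x) x 250 wide (y) mm. Origin on the bench under the cover's hinge line; x runs from the sloping front to the rear housing, y to the left seen from the front. In its frame (mm): hinge line x 0, z 50; front sill to x -28; bay under the cover x 0 to 125, y -96 to 96, floor z 46 at most; flat deck x 130 to 230, z 170; rear housing x 230 to 315, z 212.
- tab (a joint): Travel (m) of the release tab: 0 at rest, 0.012 fully in, along the unit's +x, back towards the rear housing. Spring about 1 N at rest, 2 N fully in; returns by itself. From 0.007 its nose lets go of the cover's catch.
- tab_face (a point): Middle of the front face of the release tab at rest (fixed on the unit at x 197, y 0, z 205 mm). The tab is an upright black plate 50 mm wide, 7 thick, top z 217; push on this face. In front of it, up to the cover's lip, is a free gap, x 121 to 197, over the tab's 36 mm wide nose: the nose's ramp tops out at z 199 mm (x 143 to 161), its plate behind at z 186 mm.
- cover (a joint): Angle (rad) of the cover about its lower edge: 0 shut, sloping back 45 degrees; grows as its top swings up and forward (-x); upright at 0.785; stop at 1.22, where it rests by its own weight. With the tab pushed, a damped spring slowly lifts it to about 0.26 and keeps it there. Pressed fully back to 0 it snaps under the nose (5 to 10 N at the lip), then rests near 0.01.
- cover_lip (a point): Point on the grey cover's pull lip, moving with it. Cover: slotted plate 178 mm wide, 170 long, 5 thick, 0.25 kg. Lip: plate 90 wide, 5 thick, 45 tall on its upper edge, upright when shut. The point is mid-thickness, 15 mm under the lip's top; x 118, z 200 mm in the unit's frame when shut. Pull the lip from behind, push it from in front. A 40 mm wide catch juts 30 mm back, 21 mm below the point.
- lever (a joint): Angle (rad) of the black isolator lever in the bay, about an axis along the unit's x: at 0 it leans 0.5 rad to the unit's +y, upright at 0.5, stop at 1.0 leaning 0.5 rad to -y; stays where left; about 1 to 1.5 N at the paddle moves it. It starts at 0 to 0.2 and must go fully over, at least to 0.85.
- lever_pivot (a point): Point on the lever's axis, fixed on the unit at x 65, y 0, z 40 mm. The lever is 55 mm long from here: its paddle, 25 to 55 mm from the pivot, is 20 mm wide along the axis and 10 thick. With the cover open, a thin steel ejector rod stands out of the bay at the unit's -y side (x 52 to 100, y -87 to -77, up to z 141 mm): keep clear of it.
- screwdriver_mid (a point): Middle of a 200 mm screwdriver lying on the bench in front of the unit. Leave alone.
- tape_mid (a point): Centre of a grey tape roll, 90 mm across, 24 tall, lying on the unit's rear housing. Leave alone.
- mug_mid (a point): Centre of a white mug, 80 mm across, 95 tall. Leave alone.
- panel_mid (a point): Centre of a black patch panel lying flat, 44 x 220 x 12 mm. Leave alone.
- battery_mid (a point): Centre of a black battery block, 65 x 150 x 94 mm. Leave alone.
- spray_mid (a point): Centre of a metal can, 52 mm across, 150 tall. Leave alone.

How it is judged (in metres and radians):
On the way, in this order (a step that is already met when the one before it is completed fails the run):
1. the release tab has been pushed in (value of joint tab above 0.007 m), for 0.05 s.
2. the cover has been swung out of its frame and rests open (value of joint cover above 1.1 rad), for 0.2 s.
3. the lever has been thrown fully over while the cover is open (value of joint lever above 0.85 rad and value of joint cover above 0.9 rad), for 0.2 s.
At the end, for the whole second after the job is handed in: The cover is shut and latched (within 0.04 rad of home, at rest), the release tab has sprung back (under 3 mm), the lever is at 0.85 rad or more of its 1.0 rad throw, and no other loose thing was ever shifted by over 30 mm (value of joint cover below 0.04 rad and value of joint lever above 0.85 rad and value of joint tab below 0.003 m and velocity of joint cover below 0.05 rad/s); the robot touches nothing.
It fails at once if another thing on the bench is shifted by more than 30 mm (distance of any of screwdriver_mid, tape_mid, mug_mid, panel_mid, battery_mid, spray_mid from where it was at the start of the episode above 0.03 m).
It also fails if it takes over 58 s, if anything falls off the work surface, if the arm or the gripper's body presses on something with over 40 N, if the wrist force passes 120 N, or if a joint passes its speed limit or range.

## Robot

A 6-joint arm with a two-finger parallel gripper is mounted at the origin on the work surface. World frame = base frame: x ahead of the robot, y to its left, z up, the work surface at z = 0. Lengths are in m, angles in degrees, forces in N, time in s.
With the tool pointing down it reaches from about 0.425 to 1.125 m from the base axis. Payload 14.9 kg.
Tool frame: the origin (TCP) lies on the centre line of the jaws, within the pads' length; the fingertips stand 25 mm ahead of it and the grasp point (between the pads) lies 6 mm ahead of it (tips_ahead is the distance from the TCP to the fingertips, in m); z points along the fingers, y is the direction in which the jaws open and shut (so a half turn about z gives the same grasp; the last joint's range is limited). The gripper opens to 91 mm and grips with 3 to 60 N. Pads are 32 mm wide; open, the fingers measure 118 mm over their backs; the gripper's body (76 mm by 178 mm) begins 60 mm behind the grasp point.
Start: joints at [-72.382, 21.709, 99.362, -0, 58.929, -1.908], TCP at [0.234, -0.66, 0.239] pointing down, gripper open.
Joint ranges: [-158.91, 158.91], [-42.39, 125.64], [0.06, 152.35], [-60.88, 240.88], [17.5, 164.5], [-176.32, 176.32]. Speed limits (degrees/s): [108.29, 108.29, 136.94, 180, 180, 180].

## Interface

Orientations are given as [roll, pitch, yaw] about the fixed x, y, z axes, in that order (R = Rz(yaw) Ry(pitch) Rx(roll)).
In Python, from plant import * gives the robot as it stands.
- The arm moves only by the tool send_rows, never from a script. Its argument "moves" is a list of rows, each a list of 7 numbers: the shift along the world's x, y, z in m, then the turn, a rotation vector about the world's x, y, z in rad, then the closure, from -1 (fully open) to 1 (shut), so that 0 is half open. In form: [[dx, dy, dz, rx, ry, rz, fingers], ...]. A call has 1 to 8 rows; each row is the pose to reach, as a shift and turn from the pose measured when the call began; what a row does not reach only later rows make up. A row lasts 1/12 s, in which the tool goes at most 41.7 mm and 7.16 degrees, less where a joint would pass 70% of its speed; a pose out of reach is approached as far as the arm can. A call with a gripper value outside its range is refused whole. The fingers move at their own pace and stop on an object; the grip force is fixed at half the most. Time passes only in rows, so rows that repeat a pose let the fingers close. It gives the time, the measured TCP pose, the force and the opening at its end, in the units of the state.
- state(): the state, without advancing time (a new reading comes with each control period).
- capture(name): name is "side" or "top"; returns a dict with "img" (420x560x3 uint8, red, green, blue), "mtx" (3x3 intrinsics, pixels), "rvec" (rotation vector, rad) and "tvec" (3), from world to camera coordinates, as OpenCV has them. Camera axes: x right, y down, z forward; pixel columns grow to the right and rows downward; lengths in m; the calibration is good to about 2 mm. A picture is of the moment at which its call begins. There is no depth.
- close_job(): hands the job in, once; it reports no verdict.
The state is a dict: "time_s": time; "qpos": joint angles; "joint_velocities": joint speeds; "tau": joint torques, N m; "tcp_pos": TCP position; "eef_rot": TCP orientation; "wrist_force": force on the tool from outside, world axes, zero at the start; "wrist_torque": the same for the moment, N m; "finger_gap": opening from 0.0 (shut) to 1.0 (fully open).
Only numpy, scipy, OpenCV 4.12 (cv2) and the standard library are available. Lean on these libraries where they do the work, as an engineer would, in place of code of your own. Each camera call takes 0.05 s, during which the arm holds its last target.

## Working session

There is one attempt and no reset: what is moved stays moved. The work goes in short steps, Python scripts to look and compute and a tool call to move; the robot and the scene stay as the last step left them, time stands still between calls to the robot, and variables do not carry over. Pictures are saved under pics/ and viewed, and the job is handed in when it is done.

Besides the shell and the picture viewer there is one more tool, called after "Request:" as a command line: name --pt "numbers of a row" for each row, then --argument value for the rest. send_rows: Moves the arm, as the interface text tells. Its arguments: {"type":"object","properties":{"moves":{"type":"array","items":{"type":"array","items":{"type":"number"}}}},"required":["moves"]}

```bash
ls; mkdir -p pics
python3 - <<'E'
from plant import *
import cv2
print(state())
for n in("side","top"):
    c=capture(n); cv2.imwrite(f"pics/{n}0.png",c["img"][:,:,::-1]); print(n,c["mtx"].tolist(),c["rvec"],c["tvec"])
E
```

```text
pics
{'time_s': 0.0, 'qpos': array([-7.23815340e+01,  2.17395067e+01,  9.93943856e+01, -2.65951148e-04,
        5.89273972e+01, -1.90725444e+00]), 'joint_velocities': array([ 0.08842373, -0.1360401 , -0.05860386, -0.02965739, -0.07825996,
       -0.04543398]), 'tau': array([ 1.65875081e-03, -7.63729191e+01, -4.34368408e+01,  6.50317012e-02,
        4.23903158e-02, -6.43019598e-05]), 'tcp_pos': array([ 0.23385559, -0.65940615,  0.23828671]), 'eef_rot': array([-1.79938737e+02, -1.81230029e-03,  1.95258569e+01]), 'wrist_force': array([ 0.20316552, -0.42050451,  0.67878613]), 'wrist_torque': array([ 0.01139774, -0.02968566, -0.02954416]), 'finger_gap': 0.9999494768722587}
side [[429.2020425041703, 0.0, 283.1934057111738], [0.0, 429.2020425041703, 219.27557904160366], [0.0, 0.0, 1.0]] [ 0.17372738 -2.70201775  1.45167042] [0.51372907 0.16322308 1.14299249]
top [[402.49613848064587, 0.0, 277.7421372766281], [0.0, 402.49613848064587, 208.05768369702812], [0.0, 0.0, 1.0]] [ 2.13281955 -2.14029968  0.19973168] [-0.00906601  0.5389206   1.17196828]
```

View pics/side0.png

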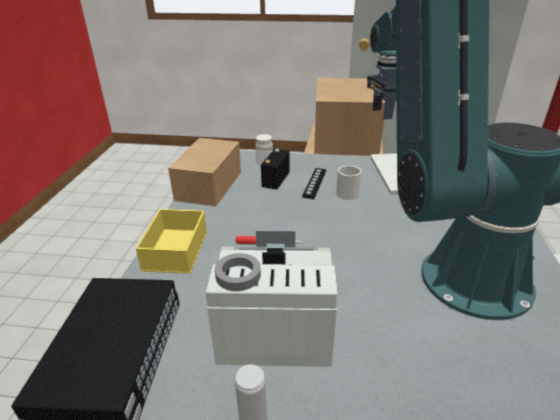

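View pics/top0.png

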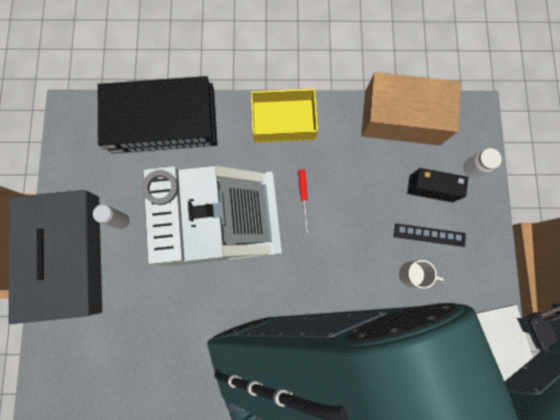

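Run:
```python
import cv2
a=cv2.imread("pics/top0.png")[150:280,130:320]
cv2.imwrite("pics/topz.png",cv2.resize(a,None,fx=4,fy=4,interpolation=cv2.INTER_CUBIC))
a=cv2.imread("pics/side0.png")[220:370,195:355]
cv2.imwrite("pics/sidez.png",cv2.resize(a,None,fx=4,fy=4,interpolation=cv2.INTER_CUBIC))
```

```text
(no output)
```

View pics/topz.png

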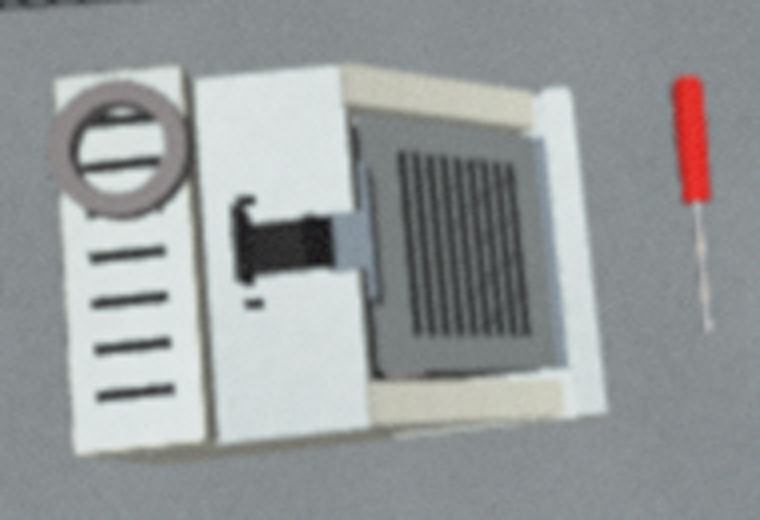

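View pics/sidez.png

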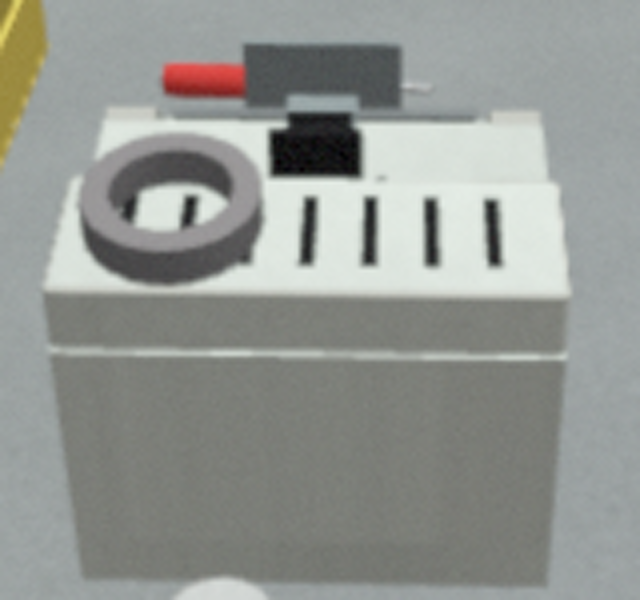

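```bash
cat > fit.py <<'E'
import cv2,numpy as np
from scipy.optimize import least_squares
CAM={'side':(np.array([[429.2020425041703,0,283.1934057111738],[0,429.2020425041703,219.27557904160366],[0,0,1]]),np.array([0.17372738,-2.70201775,1.45167042]),np.array([0.51372907,0.16322308,1.14299249])),
'top':(np.array([[402.49613848064587,0,277.7421372766281],[0,402.49613848064587,208.05768369702812],[0,0,1]]),np.array([2.13281955,-2.14029968,0.19973168]),np.array([-0.00906601,0.5389206,1.17196828]))}
def proj(n,P):
    K,r,t=CAM[n]; return cv2.projectPoints(np.asarray(P,float).reshape(-1,1,3),r,t,K,None)[0].reshape(-1,2)
def ray(n,uv,z):
    K,r,t=CAM[n]; R=cv2.Rodrigues(r)[0]; d=R.T@np.linalg.inv(K)@np.array([*uv,1]); c=-R.T@t
    return c+d*(z-c[2])/d[2]
def U(p,P):
    P=np.asarray(P,float).reshape(-1,3)/1000; c,s=np.cos(p[2]),np.sin(p[2])
    return np.c_[p[0]+c*P[:,0]-s*P[:,1],p[1]+s*P[:,0]+c*P[:,1],P[:,2]]
E
cat > f1.py <<'E'
from fit import *
T=[((315,125,212),(75,453)),((315,-125,212),(55,80)),((230,-125,212),(182,67)),((230,125,212),(212,440)),((130,-125,170),(340,66)),((130,125,170),(368,430))]
S=[((315,-125,212),(45,293)),((315,125,212),(570,297)),((230,-125,212),(72,178)),((230,125,212),(558,184)),((115.5,45,215),(246,44)) if 0 else ((115.5,-45,215),(246,44)),((115.5,45,215),(401,46))]
tp=np.array([a for a,b in T]);tu=np.array([b for a,b in T])/4+[130,150]-.4
sp=np.array([a for a,b in S]);su=np.array([b for a,b in S])/4+[195,220]-.4
f=lambda p:np.r_[(proj('top',U(p,tp))-tu).ravel(),(proj('side',U(p,sp))-su).ravel()]
r=least_squares(f,[.8,.2,1.57],x_scale=[.1,.1,.1])
print(r.x,np.degrees(r.x[2]));print(r.fun.reshape(-1,2).round(1))
p=r.x;np.save('p.npy',p)
print(U(p,[[197,0,205],[118,0,200],[0,0,50],[65,0,40],[-28,0,50]]).round(4))
print('tape',ray('top',(161,187),.224),'sd',[ray('top',q,.01).round(3) for q in((302,170),(307,233),(305,200))])
E
python3 f1.py
```

```text
[0.52690652 0.02290355 1.67753676] 96.11577650827046
[[-0.8  0.1]
 [-1.1 -1.3]
 [-0.7 -1.4]
 [-1.6 -0.3]
 [-0.3 -0.7]
 [ 0.6 -1.3]
 [-0.3 -1. ]
 [ 1.6 -0.4]
 [ 0.2 -1. ]
 [ 1.2 -1.2]
 [ 0.  -0.4]
 [ 1.1 -0.6]]
[[ 0.5059  0.2188  0.205 ]
 [ 0.5143  0.1402  0.2   ]
 [ 0.5269  0.0229  0.05  ]
 [ 0.52    0.0875  0.04  ]
 [ 0.5299 -0.0049  0.05  ]]
tape [0.56407226 0.29424073 0.224     ] sd [array([ 0.668, -0.089,  0.01 ]), array([ 0.467, -0.102,  0.01 ]), array([ 0.571, -0.097,  0.01 ])]
```

Request:
send_rows --pt "0.18 0.22 0.12 0 0 0.8 1" --pt "0.18 0.22 0.12 0 0 0.8 1" --pt "0.18 0.22 0.12 0 0 0.8 1" --pt "0.18 0.22 0.12 0 0 0.8 1" --pt "0.18 0.22 0.12 0 0 0.8 1" --pt "0.18 0.22 0.12 0 0 0.8 1" --pt "0.18 0.22 0.12 0 0 0.8 1" --pt "0.18 0.22 0.12 0 0 0.8 1"

```text
time_s: 0.77
tcp_pos: [0.4162, -0.4367, 0.3605]
eef_rot: [179.9, 0.0, 65.7]
wrist_force: [-0.5, 0.8, -1.0]
finger_gap: 0.448
```

```bash
cat > goal.py <<'E'
# print shift from the measured pose to TCP goal in unit frame (tip given): python goal.py ux uy uz_tip ...
import sys
from plant import *
from fit import *
from scipy.spatial.transform import Rotation as Ro
p=np.load('p.npy'); s=state()
R=Ro.from_euler('xyz',s['eef_rot'],degrees=True)
Ri=R.as_matrix(); cp=np.array(s['tcp_pos']); tip=cp+Ri[:,2]*.025
c,sn=np.cos(p[2]),np.sin(p[2]); d=tip-[p[0],p[1],0]
print('t',round(s['time_s'],2),'tip in unit mm',np.round([ (c*d[0]+sn*d[1])*1e3,(-sn*d[0]+c*d[1])*1e3,d[2]*1e3],1),'F',s['wrist_force'].round(1),'gap',round(s['finger_gap'],2),'rpy',s['eef_rot'].round(1),'q',s['qpos'].round(0))
tgt=Ro.from_euler('xyz',[180,0,np.degrees(p[2])],degrees=True)
print('turn',(tgt*R.inv()).as_rotvec().round(3))
a=list(map(float,sys.argv[1:]))
for i in range(0,len(a),3):
    w=U(p,[a[i:i+3]])[0]+[0,0,.025]; print(a[i:i+3],'shift',(w-cp).round(4))
E
python3 goal.py 176 0 300 176 0 203
```

```text
t 0.77 tip in unit mm [-445.2  159.   335.5] F [-0.5  0.8 -1. ] gap 0.45 rpy [179.9   0.   65.7] q [-49.   6. 106.   0.  68. -24.]
turn [0.    0.001 0.531]
[176.0, 0.0, 300.0] shift [ 0.092   0.6346 -0.0355]
[176.0, 0.0, 203.0] shift [ 0.092   0.6346 -0.1325]
```

Request:
send_rows --pt "0.05 0.33 0 0 0 0.53 1" --pt "0.05 0.33 0 0 0 0.53 1" --pt "0.05 0.33 0 0 0 0.53 1" --pt "0.05 0.33 0 0 0 0.53 1" --pt "0.05 0.33 0 0 0 0.53 1" --pt "0.05 0.33 0 0 0 0.53 1" --pt "0.05 0.33 0 0 0 0.53 1" --pt "0.05 0.33 0 0 0 0.53 1"

```text
time_s: 1.43
tcp_pos: [0.4653, -0.1082, 0.3605]
eef_rot: [179.9, 0.0, 96.0]
wrist_force: [0.9, -0.3, -0.2]
finger_gap: 0.006
```

Request:
send_rows --pt "0.042 0.3 -0.03 0 0 0 1" --pt "0.042 0.3 -0.03 0 0 0 1" --pt "0.042 0.3 -0.03 0 0 0 1" --pt "0.042 0.3 -0.03 0 0 0 1" --pt "0.042 0.3 -0.03 0 0 0 1" --pt "0.042 0.3 -0.03 0 0 0 1" --pt "0.042 0.3 -0.03 0 0 0 1" --pt "0.042 0.3 -0.03 0 0 0 1"

```text
time_s: 2.1
tcp_pos: [0.507, 0.1958, 0.3297]
eef_rot: [180.0, -0.0, 96.2]
wrist_force: [-0.6, -0.8, 0.3]
finger_gap: 0.006
```

```bash
python3 goal.py 174 0 300 174 0 203
```

```text
t 2.1 tip in unit mm [174.    1.3 304.7] F [-0.6 -0.8  0.3] gap 0.01 rpy [180.   -0.   96.2] q [ 19.   2. 114.   0.  65.  12.]
turn [-0.     0.    -0.001]
[174.0, 0.0, 300.0] shift [ 0.0013  0.0001 -0.0047]
[174.0, 0.0, 203.0] shift [ 1.300e-03  1.000e-04 -1.017e-01]
```

Request:
send_rows --pt "0.001 0 -0.03 0 0 0 1" --pt "0.001 0 -0.06 0 0 0 1" --pt "0.001 0 -0.08 0 0 0 1" --pt "0.001 0 -0.09 0 0 0 1" --pt "0.001 0 -0.1 0 0 0 1" --pt "0.001 0 -0.1 0 0 0 1"

```text
time_s: 2.6
tcp_pos: [0.5076, 0.1954, 0.2285]
eef_rot: [-179.9, 0.0, 96.1]
wrist_force: [0.2, 1.0, -0.3]
finger_gap: 0.008
```

```bash
python3 - <<'E'
from plant import *
import cv2,numpy as np
a=capture("top")["img"][150:280,130:320,::-1];b=capture("side")["img"][180:330,195:355,::-1]
cv2.imwrite("pics/a1.png",np.hstack([cv2.resize(a,(500,342),interpolation=2),cv2.resize(b,(300,342),interpolation=2)]))
E
python3 goal.py 174 0 203 195 0 203
```

```text
t 2.7 tip in unit mm [ 1.738e+02 -2.000e-01  2.055e+02] F [0.3 0.5 0.2] gap 0.0 rpy [179.9  -0.   96.1] q [ 19.   8. 118.   0.  54.  12.]
turn [-0.001  0.001 -0.   ]
[174.0, 0.0, 203.0] shift [-0.0002  0.0002 -0.0025]
[195.0, 0.0, 203.0] shift [-0.0024  0.0211 -0.0025]
```

View pics/a1.png

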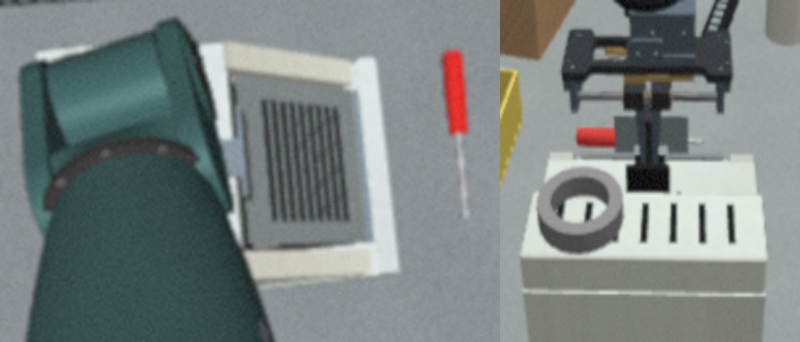

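Request:
send_rows --pt "0 0.006 -0.002 0 0 0 1" --pt "-0.001 0.01 -0.002 0 0 0 1" --pt "-0.0015 0.013 -0.002 0 0 0 1" --pt "-0.002 0.016 -0.002 0 0 0 1" --pt "-0.002 0.018 -0.002 0 0 0 1" --pt "-0.002 0.018 -0.002 0 0 0 1" --pt "-0.002 0.018 -0.002 0 0 0 1" --pt "-0.002 0.018 -0.002 0 0 0 1"

```text
time_s: 3.37
tcp_pos: [0.5067, 0.2133, 0.2288]
eef_rot: [179.9, 0.1, 96.2]
wrist_force: [0.9, -8.7, 3.7]
finger_gap: 0.004
```

```bash
cat > look.py <<'E'
import sys
from plant import *
import cv2,numpy as np
a=capture("top")["img"][130:290,130:330,::-1];b=capture("side")["img"][160:340,185:365,::-1]
cv2.imwrite(f"pics/{sys.argv[1]}.png",np.hstack([cv2.resize(a,(420,336),interpolation=2),cv2.resize(b,(336,336),interpolation=2)]))
E
python3 look.py a2; python3 goal.py
```

```text
t 3.47 tip in unit mm [191.4  -0.3 203.9] F [  1.8 -10.    3.2] gap 0.0 rpy [1.799e+02 1.000e-01 9.620e+01] q [ 20.   9. 117.  -0.  54.  14.]
turn [ 0.001  0.002 -0.001]
```

View pics/a2.png

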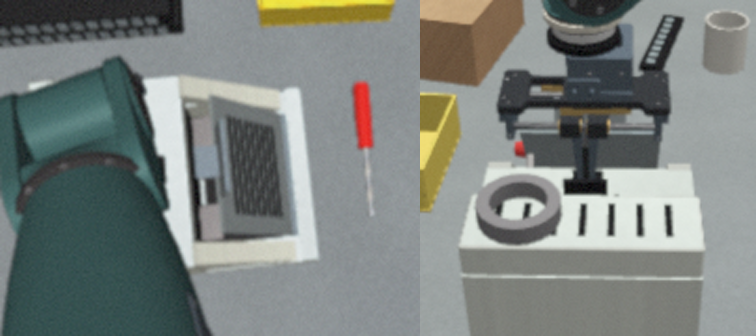

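Request:
send_rows --pt "0.001 -0.01 0.005 0 0 0 1" --pt "0.002 -0.02 0.015 0 0 0 1" --pt "0.02 -0.018 0.026 0 0 0 1" --pt "0.039 -0.016 0.026 0 0 0 1" --pt "0.041 -0.036 0.026 0 0 0 1" --pt "0.043 -0.056 0.026 0 0 0 1" --pt "0.043 -0.056 0.024 0 0 0 1" --pt "0.043 -0.056 0.024 0 0 0 1"

```text
time_s: 4.13
tcp_pos: [0.5498, 0.1563, 0.2533]
eef_rot: [179.9, 0.0, 96.1]
wrist_force: [0.4, -0.9, 0.6]
finger_gap: 0.006
```

```bash
python3 look.py a3; python3 goal.py 100 -37 226 60 -37 228 20 -37 230 -20 -37 228
```

```text
t 4.23 tip in unit mm [131.2 -37.  228.3] F [0.2 0.7 0.2] gap 0.01 rpy [179.9   0.   96.1] q [ 14.   9. 114.  -0.  57.   8.]
turn [ 0.     0.002 -0.   ]
[100.0, -37.0, 226.0] shift [ 0.0033 -0.0311 -0.0023]
[60.0, -37.0, 228.0] shift [ 0.0076 -0.0708 -0.0003]
[20.0, -37.0, 230.0] shift [ 0.0119 -0.1106  0.0017]
[-20.0, -37.0, 228.0] shift [ 0.0161 -0.1504 -0.0003]
```

View pics/a3.png

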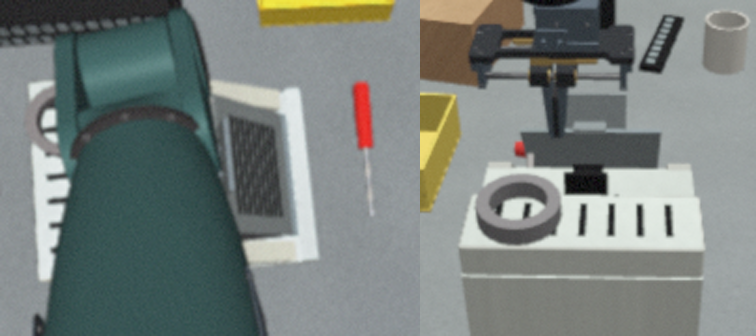

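Request:
send_rows --pt "0.002 -0.02 -0.004 0 0 0 1" --pt "0.003 -0.031 -0.004 0 0 0 1" --pt "0.004 -0.04 -0.003 0 0 0 1" --pt "0.005 -0.048 -0.002 0 0 0 1" --pt "0.006 -0.056 -0.001 0 0 0 1" --pt "0.007 -0.064 0 0 0 0 1" --pt "0.008 -0.072 0 0 0 0 1" --pt "0.0085 -0.08 0 0 0 0 1"

```text
time_s: 4.9
tcp_pos: [0.5585, 0.0767, 0.2536]
eef_rot: [179.9, 0.0, 96.1]
wrist_force: [1.4, 0.7, 2.2]
finger_gap: 0.005
```

```bash
python3 look.py a4; python3 goal.py  20 -37 230 -20 -37 228 -60 -37 215
```

```text
t 5.0 tip in unit mm [ 49.7 -36.8 228.2] F [ 1.5 -0.3 -0.1] gap 0.0 rpy [179.9   0.   96.1] q [  5.   8. 115.  -0.  57.  -1.]
turn [0.001 0.002 0.   ]
[20.0, -37.0, 230.0] shift [ 0.0034 -0.0295  0.0018]
[-20.0, -37.0, 228.0] shift [ 0.0076 -0.0693 -0.0002]
[-60.0, -37.0, 215.0] shift [ 0.0119 -0.1091 -0.0132]
```

View pics/a4.png

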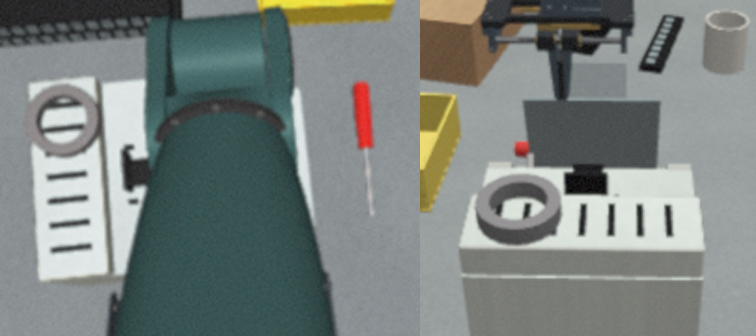

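Cover is swinging. Continue.

Request:
send_rows --pt "0.001 -0.009 0 0 0 0 1" --pt "0.002 -0.018 0.001 0 0 0 1" --pt "0.003 -0.027 0.001 0 0 0 1" --pt "0.004 -0.036 0.001 0 0 0 1" --pt "0.005 -0.045 0.001 0 0 0 1" --pt "0.006 -0.054 0 0 0 0 1" --pt "0.007 -0.063 0 0 0 0 1" --pt "0.0075 -0.07 0 0 0 0 1"

```text
time_s: 5.67
tcp_pos: [0.5657, 0.0052, 0.253]
eef_rot: [179.9, 0.0, 96.1]
wrist_force: [0.5, 0.8, 0.0]
finger_gap: 0.004
```

Request:
send_rows --pt "0.001 -0.009 -0.001 0 0 0 1" --pt "0.002 -0.018 -0.003 0 0 0 1" --pt "0.003 -0.027 -0.006 0 0 0 1" --pt "0.004 -0.036 -0.01 0 0 0 1" --pt "0.0045 -0.042 -0.012 0 0 0 1" --pt "0.0045 -0.042 -0.012 0 0 0 1" --pt "0.0045 -0.042 -0.012 0 0 0 1"

```text
time_s: 6.25
tcp_pos: [0.5701, -0.0371, 0.2408]
eef_rot: [179.9, 0.0, 96.0]
wrist_force: [-0.5, -0.4, 0.6]
finger_gap: 0.003
```

```bash
python3 look.py a5; python3 goal.py
```

```text
t 6.35 tip in unit mm [-63.8 -36.8 216.1] F [-0.1  0.7 -0.1] gap 0.0 rpy [179.9   0.   96.1] q [ -6.  10. 114.  -0.  55. -12.]
turn [0.001 0.001 0.001]
```

View pics/a5.png

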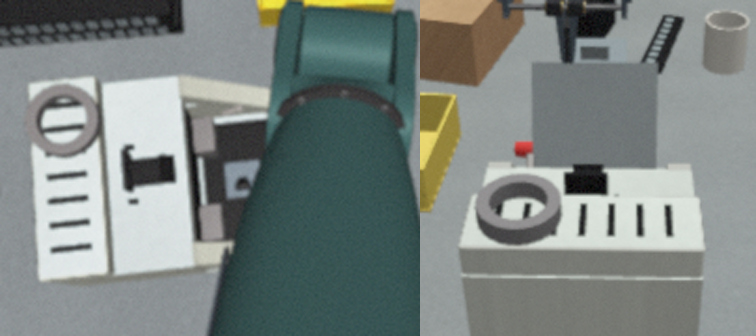

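Request:
send_rows --pt "0 0.01 0.035 0 0 0 1" --pt "-0.03 0.035 0.04 0 0 0 1" --pt "-0.06 0.06 0.04 0 0 0 1" --pt "-0.09 0.08 0.04 0 0 0 1" --pt "-0.11 0.103 0.03 0 0 0 1" --pt "-0.11 0.103 0.0 0 0 0 1" --pt "-0.11 0.103 -0.03 0 0 0 1" --pt "-0.11 0.103 -0.03 0 0 0 1"

```text
time_s: 7.02
tcp_pos: [0.4574, 0.0668, 0.2073]
eef_rot: [-179.8, 0.0, 96.2]
wrist_force: [-2.0, -0.3, -1.4]
finger_gap: 0.008
```

```bash
python3 - <<'E'
from plant import *
import cv2
for n in("side","top"):
    cv2.imwrite(f"pics/{n}5.png",cv2.resize(capture(n)["img"][110:310,130:400,::-1],None,fx=2.9,fy=2.9,interpolation=2))
E
python3 goal.py 50 62 74
```

```text
t 7.12 tip in unit mm [ 50.5  61.8 186.3] F [ 0.5 -0.8 -0.1] gap 0.0 rpy [-180.     0.    96.1] q [  5.   2. 127.  -0.  51.  -1.]
turn [ 0.001 -0.     0.   ]
[50.0, 62.0, 74.0] shift [-1.000e-04 -6.000e-04 -1.123e-01]
```

View pics/side5.png

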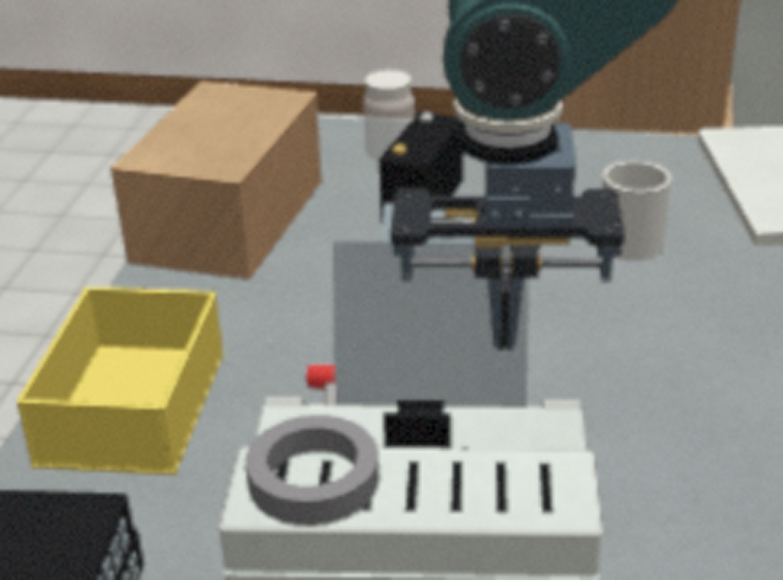

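View pics/top5.png

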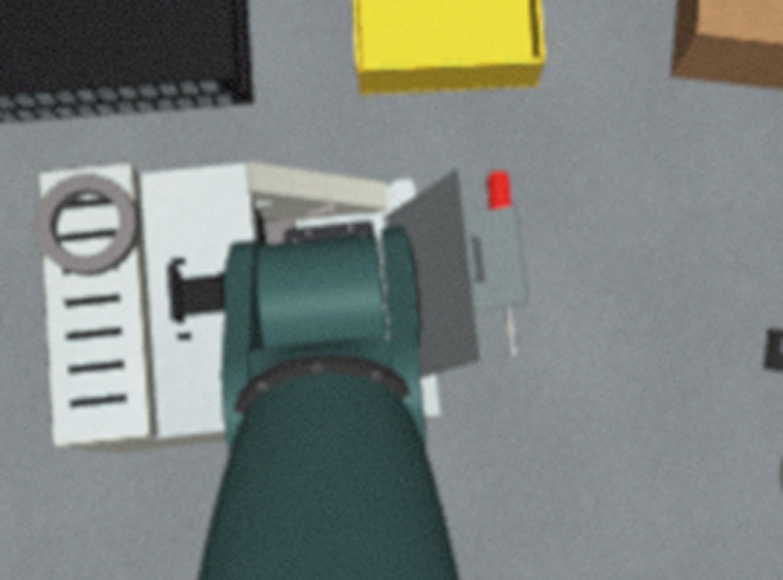

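Request:
send_rows --pt "0 0 -0.025 0 0 0 1" --pt "0 0 -0.05 0 0 0 1" --pt "0 0 -0.07 0 0 0 1" --pt "0 0 -0.085 0 0 0 1" --pt "0 0 -0.097 0 0 0 1" --pt "0 0 -0.106 0 0 0 1" --pt "0 0 -0.111 0 0 0 1" --pt "0 0 -0.111 0 0 0 1"

```text
time_s: 7.78
tcp_pos: [0.4605, 0.0665, 0.1005]
eef_rot: [-180.0, 0.0, 96.1]
wrist_force: [-1.1, -0.1, -0.1]
finger_gap: 0.004
```

```bash
python3 look.py a6; python3 goal.py 50 30 74 50 15 74 50 0 74 50 -10 74
```

```text
t 7.88 tip in unit mm [50.5 61.1 76.2] F [ 0.3 -0.  -0.9] gap 0.01 rpy [180.    0.   96.1] q [  5.  14. 129.  -0.  37.  -1.]
turn [0.001 0.001 0.   ]
[50.0, 30.0, 74.0] shift [ 0.031   0.0028 -0.0022]
[50.0, 15.0, 74.0] shift [ 0.0459  0.0044 -0.0022]
[50.0, 0.0, 74.0] shift [ 0.0608  0.006  -0.0022]
[50.0, -10.0, 74.0] shift [ 0.0708  0.0071 -0.0022]
```

View pics/a6.png

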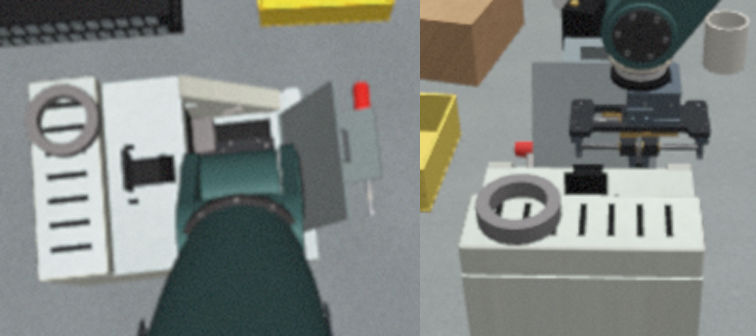

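Request:
send_rows --pt "0.01 0.001 -0.001 0 0 0 1" --pt "0.019 0.002 -0.002 0 0 0 1" --pt "0.027 0.0025 -0.002 0 0 0 1" --pt "0.035 0.003 -0.002 0 0 0 1" --pt "0.042 0.004 -0.002 0 0 0 1" --pt "0.048 0.005 -0.002 0 0 0 1" --pt "0.053 0.005 -0.002 0 0 0 1" --pt "0.055 0.005 -0.002 0 0 0 1"

```text
time_s: 8.55
tcp_pos: [0.5164, 0.0717, 0.0991]
eef_rot: [180.0, 0.0, 96.1]
wrist_force: [-1.0, 0.1, 0.4]
finger_gap: 0.006
```

Request:
send_rows --pt "0.002 0 0 0 0 0 1" --pt "0.004 0 0 0 0 0 1" --pt "0.006 0 0 0 0 0 1" --pt "0.008 0 0 0 0 0 1"

```text
time_s: 8.88
tcp_pos: [0.5243, 0.0716, 0.099]
eef_rot: [180.0, 0.0, 96.1]
wrist_force: [-1.4, -0.6, -0.5]
finger_gap: 0.005
```

```bash
python3 goal.py 50 -10 74
```

```text
t 8.88 tip in unit mm [48.7 -2.7 74. ] F [-1.4 -0.6 -0.5] gap 0.0 rpy [180.    0.   96.1] q [  5.  19. 122.  -0.  39.  -1.]
turn [0.001 0.    0.   ]
[50.0, -10.0, 74.0] shift [ 0.0072  0.002  -0.    ]
```

Request:
send_rows --pt "0.002 0 0 0 0 0 1" --pt "0.004 0 0 0 0 0 1" --pt "0.005 0 0 0 0 0 1" --pt "0.005 0 0 0 0 0 1"

```text
time_s: 9.22
tcp_pos: [0.5292, 0.0716, 0.099]
eef_rot: [-180.0, 0.0, 96.1]
wrist_force: [-3.9, 0.6, 2.8]
finger_gap: 0.008
```

```bash
python3 look.py a7; python3 goal.py 50 -10 74
```

```text
t 9.32 tip in unit mm [48.2 -7.4 74. ] F [-2.8 -0.3  1.7] gap 0.0 rpy [180.    0.   96.1] q [  5.  20. 121.  -0.  39.  -1.]
turn [0.001 0.    0.   ]
[50.0, -10.0, 74.0] shift [0.0024 0.002  0.    ]
```

View pics/a7.png

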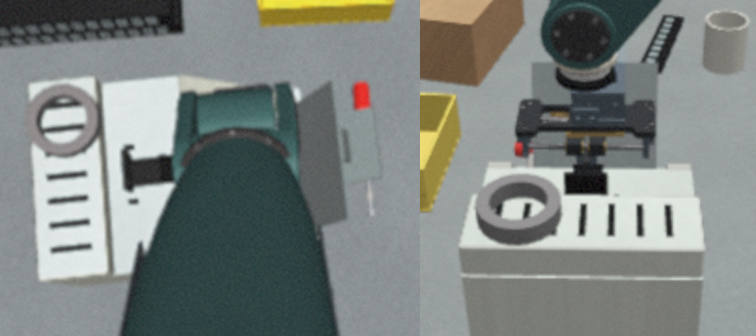

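Request:
send_rows --pt "0.002 0 0 0 0 0 1" --pt "0.003 0 0 0 0 0 1" --pt "0.003 0 0 0 0 0 1" --pt "0.003 0 0 0 0 0 1"

```text
time_s: 9.65
tcp_pos: [0.5299, 0.0716, 0.0986]
eef_rot: [-179.7, 0.0, 96.1]
wrist_force: [-15.9, 1.3, 13.4]
finger_gap: 0.001
```

Request:
send_rows --pt "-0.01 0 0.002 0 0 0 1" --pt "-0.03 -0.003 0.03 0 0 0 1" --pt "-0.05 -0.004 0.07 0 0 0 1" --pt "-0.05 -0.004 0.11 0 0 0 1" --pt "-0.05 -0.004 0.15 0 0 0 1" --pt "-0.05 -0.03 0.19 0 0 0 1" --pt "-0.05 -0.07 0.2 0 0 0 1" --pt "-0.05 -0.11 0.2 0 0 0 1"

```text
time_s: 10.32
tcp_pos: [0.4815, -0.0368, 0.303]
eef_rot: [179.8, 0.1, 96.3]
wrist_force: [1.1, -0.1, -0.1]
finger_gap: 0.005
```

```bash
python3 goal.py -150 40 260 -150 0 192
```

```text
t 10.32 tip in unit mm [-54.6  51.5 278. ] F [ 1.1 -0.1 -0.1] gap 0.0 rpy [1.798e+02 1.000e-01 9.630e+01] q [ -7.  -3. 121.  -0.  62. -13.]
turn [ 0.002  0.003 -0.002]
[-150.0, 40.0, 260.0] shift [ 0.0216 -0.0937 -0.018 ]
[-150.0, 0.0, 192.0] shift [ 0.0614 -0.0894 -0.086 ]
```

Request:
send_rows --pt "0.02 -0.04 -0.004 0 0 0 1" --pt "0.04 -0.08 -0.01 0 0 0 1" --pt "0.06 -0.12 -0.01 0 0 0 1" --pt "0.065 -0.12 -0.03 0 0 0 1" --pt "0.065 -0.12 -0.05 0 0 0 1" --pt "0.065 -0.12 -0.07 0 0 0 1" --pt "0.065 -0.12 -0.086 0 0 0 1" --pt "0.065 -0.12 -0.086 0 0 0 1"

```text
time_s: 10.98
tcp_pos: [0.545, -0.1565, 0.2141]
eef_rot: [-180.0, 0.0, 96.2]
wrist_force: [-0.3, -0.1, -0.7]
finger_gap: 0.006
```

```bash
python3 goal.py -130 0 192
python3 - <<'E'
from plant import *
import cv2
cv2.imwrite(f"pics/top8.png",cv2.resize(capture("top")["img"][150:270,140:340,::-1],None,fx=4,fy=4,interpolation=2))
E
```

```text
t 10.98 tip in unit mm [-180.3    1.1  189.1] F [-0.3 -0.1 -0.7] gap 0.01 rpy [-180.     0.    96.2] q [-18.  12. 116.  -0.  53. -25.]
turn [ 0.001 -0.    -0.002]
[-130.0, 0.0, 192.0] shift [-0.0043  0.0501  0.0029]
```

View pics/top8.png

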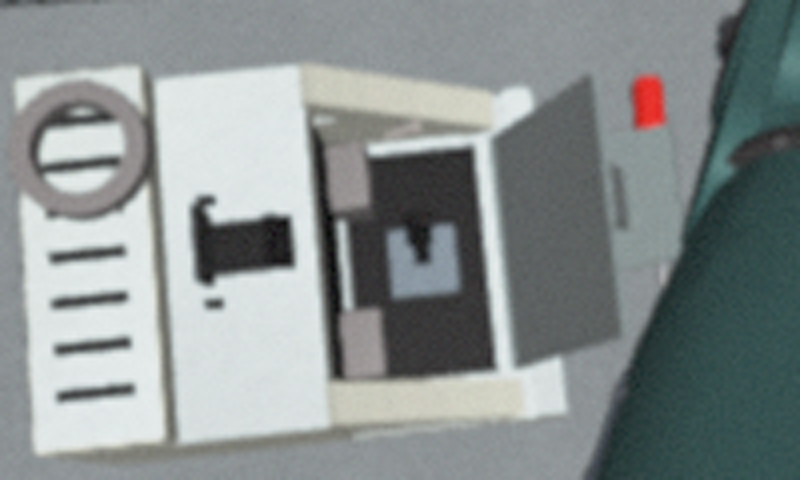

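Request:
send_rows --pt "-0.004 0.025 0 0 0 0 1" --pt "-0.005 0.04 0 0 0 0 1" --pt "-0.006 0.05 0.001 0 0 0 1" --pt "-0.007 0.06 0.005 0 0 0 1" --pt "-0.0085 0.07 0.009 0 0 0 1" --pt "-0.0095 0.079 0.013 0 0 0 1" --pt "-0.0105 0.087 0.015 0 0 0 1" --pt "-0.011 0.095 0.018 0 0 0 1"

```text
time_s: 11.7
tcp_pos: [0.5347, -0.061, 0.2344]
eef_rot: [179.9, 0.1, 96.3]
wrist_force: [0.2, -0.6, 0.0]
finger_gap: 0.006
```

```bash
python3 look.py a9; python3 goal.py -54 0 212 -14 0 218 27 0 213
```

```text
t 11.8 tip in unit mm [-84.    0.9 209.5] F [ 0.3 -1.  -0.2] gap 0.0 rpy [1.799e+02 1.000e-01 9.630e+01] q [ -9.   7. 118.  -0.  54. -15.]
turn [ 0.001  0.002 -0.003]
[-54.0, 0.0, 212.0] shift [-0.0022  0.0299  0.0025]
[-14.0, 0.0, 218.0] shift [-0.0065  0.0697  0.0085]
[27.0, 0.0, 213.0] shift [-0.0109  0.1105  0.0035]
```

View pics/a9.png

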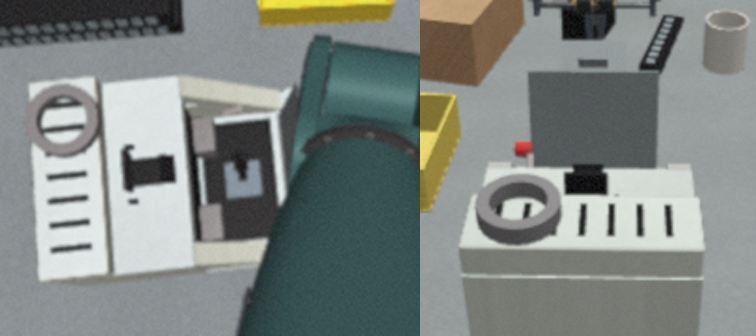

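Cover is rising as planned.

Request:
send_rows --pt "-0.001 0.01 0.001 0 0 0 1" --pt "-0.0015 0.02 0.002 0 0 0 1" --pt "-0.002 0.03 0.003 0 0 0 1" --pt "-0.0035 0.04 0.005 0 0 0 1" --pt "-0.0045 0.05 0.007 0 0 0 1" --pt "-0.0055 0.06 0.008 0 0 0 1" --pt "-0.0065 0.07 0.008 0 0 0 1" --pt "-0.0065 0.07 0.008 0 0 0 1"

```text
time_s: 12.47
tcp_pos: [0.5282, 0.0109, 0.2425]
eef_rot: [179.9, 0.1, 96.4]
wrist_force: [0.9, 0.0, -0.7]
finger_gap: 0.003
```

```bash
python3 look.py a10; python3 goal.py 27 0 213 54 0 205 75 0 198 90 0 190
```

```text
t 12.57 tip in unit mm [-13.4  -0.  217.4] F [ 0.2  0.  -0.6] gap 0.01 rpy [1.799e+02 1.000e-01 9.640e+01] q [ -1.   6. 119.  -0.  55.  -8.]
turn [ 0.001  0.002 -0.004]
[27.0, 0.0, 213.0] shift [-0.0043  0.0401 -0.0044]
[54.0, 0.0, 205.0] shift [-0.0072  0.0669 -0.0124]
[75.0, 0.0, 198.0] shift [-0.0094  0.0878 -0.0194]
[90.0, 0.0, 190.0] shift [-0.011   0.1027 -0.0274]
```

View pics/a10.png

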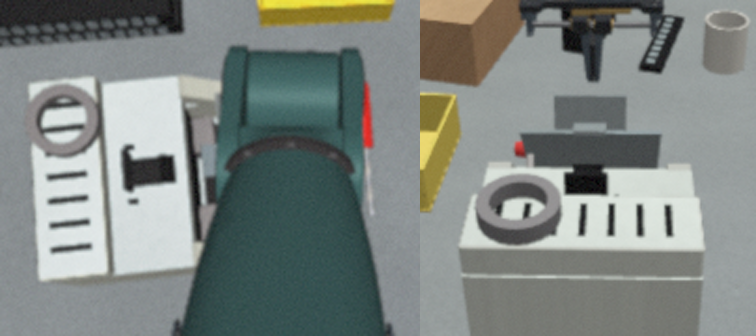

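Request:
send_rows --pt "-0.002 0.02 -0.002 0 0 0 1" --pt "-0.004 0.04 -0.005 0 0 0 1" --pt "-0.006 0.055 -0.009 0 0 0 1" --pt "-0.007 0.067 -0.013 0 0 0 1" --pt "-0.008 0.076 -0.016 0 0 0 1" --pt "-0.009 0.084 -0.019 0 0 0 1" --pt "-0.01 0.09 -0.022 0 0 0 1" --pt "-0.0105 0.097 -0.026 0 0 0 1"

```text
time_s: 13.23
tcp_pos: [0.5178, 0.1067, 0.2161]
eef_rot: [179.9, 0.1, 96.3]
wrist_force: [-1.0, -4.6, -1.3]
finger_gap: 0.006
```

```bash
python3 look.py a11; python3 goal.py 90 0 190 100 0 187 104 0 187
```

```text
t 13.33 tip in unit mm [ 84.8   0.3 190.8] F [-0.1 -1.9 -1.5] gap 0.01 rpy [1.80e+02 1.00e-01 9.64e+01] q [  9.   8. 120.  -0.  52.   3.]
turn [ 0.001  0.001 -0.004]
[90.0, 0.0, 190.0] shift [-0.0003  0.0052 -0.0008]
[100.0, 0.0, 187.0] shift [-0.0013  0.0151 -0.0038]
[104.0, 0.0, 187.0] shift [-0.0018  0.0191 -0.0038]
```

View pics/a11.png

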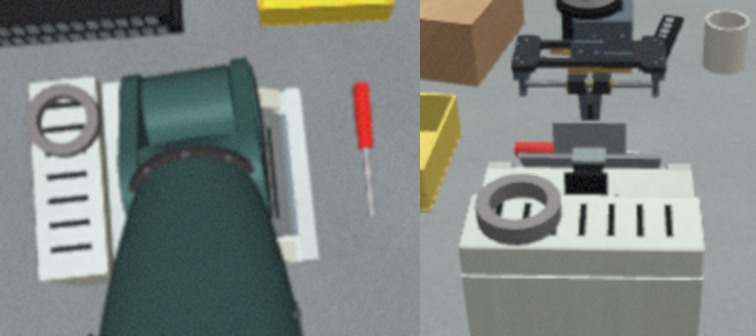

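Request:
send_rows --pt "-0.0005 0.004 -0.001 0 0 0 1" --pt "-0.001 0.008 -0.003 0 0 0 1" --pt "-0.001 0.011 -0.004 0 0 0 1" --pt "-0.0015 0.014 -0.005 0 0 0 1" --pt "-0.0015 0.016 -0.006 0 0 0 1" --pt "-0.0015 0.016 -0.006 0 0 0 1"

```text
time_s: 13.83
tcp_pos: [0.5163, 0.1205, 0.2106]
eef_rot: [-180.0, 0.4, 96.5]
wrist_force: [-3.1, -38.0, 15.4]
finger_gap: 0.008
```

```bash
python3 look.py a12; python3 goal.py 104 0 187
```

```text
t 13.93 tip in unit mm [ 98.    0.2 185.6] F [ -5.2 -36.5  15.2] gap 0.0 rpy [-180.     0.4   96.4] q [ 11.   9. 120.  -0.  52.   5.]
turn [ 0.007  0.    -0.006]
[104.0, 0.0, 187.0] shift [-0.0004  0.0059  0.0014]
```

View pics/a12.png

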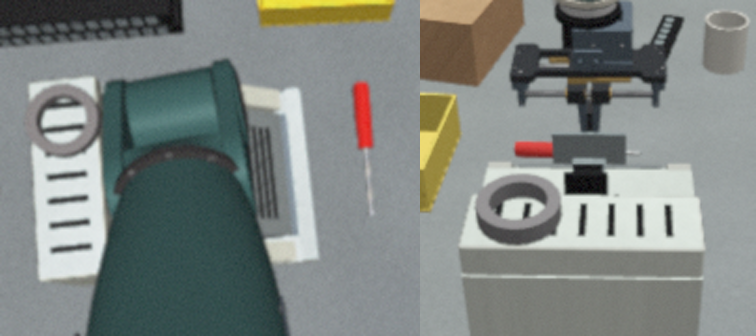

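Request:
send_rows --pt "0 -0.01 0.001 0 0 0 1" --pt "0.002 -0.025 0.01 0 0 0 1" --pt "0.003 -0.04 0.04 0 0 0 1" --pt "0.005 -0.06 0.08 0 0 0 1" --pt "0.01 -0.1 0.1 0 0 0 1" --pt "0.015 -0.14 0.1 0 0 0 1" --pt "0.02 -0.18 0.1 0 0 0 1" --pt "0.02 -0.22 0.1 0 0 0 1"

```text
time_s: 14.6
tcp_pos: [0.537, -0.1006, 0.3118]
eef_rot: [179.9, 0.4, 96.4]
wrist_force: [1.2, -0.9, 0.1]
finger_gap: 0.007
```

Request:
send_rows --pt "0 -0.04 0 0 0 0 1" --pt "0 -0.08 0 0 0 0 1" --pt "0 -0.1 0 0 0 0 1" --pt "0 -0.1 0 0 0 0 1" --pt "0 -0.1 0 0 0 0 1"

```text
time_s: 15.02
tcp_pos: [0.5369, -0.2014, 0.3119]
eef_rot: [179.9, 0.4, 96.3]
wrist_force: [0.3, -0.0, -0.3]
finger_gap: 0.007
```

```bash
python3 goal.py
python3 - <<'E'
from plant import *
import cv2,numpy as np
b=capture("side")["img"];a=capture("top")["img"]
cv2.imwrite("pics/topend.png",cv2.resize(a[150:280,130:320,::-1],None,fx=4,fy=4,interpolation=2))
cv2.imwrite("pics/sideend.png",cv2.resize(b[220:370,195:355,::-1],None,fx=4,fy=4,interpolation=2))
for n,i in(("top",a),("side",b)):
    o=cv2.imread(f"pics/{n}0.png")[:,:,::-1]; d=cv2.absdiff(cv2.GaussianBlur(i,(5,5),0),cv2.GaussianBlur(o,(5,5),0)).max(2)
    cv2.imwrite(f"pics/d{n}.png",np.clip(d.astype(int)*4,0,255).astype('uint8'))
E
```

```text
t 15.02 tip in unit mm [-224.3   13.9  286.9] F [ 0.3 -0.  -0.3] gap 0.01 rpy [179.9   0.4  96.3] q [-23.   5. 112.  -0.  63. -29.]
turn [ 0.006  0.003 -0.003]
```

View pics/topend.png

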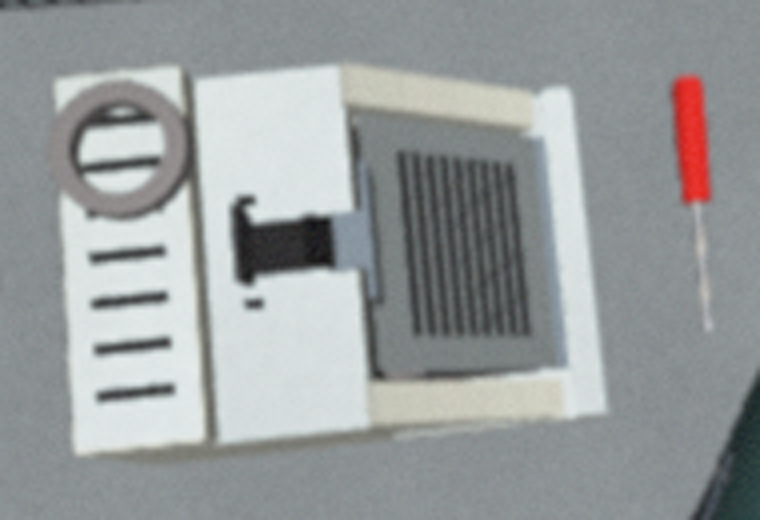

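View pics/sideend.png

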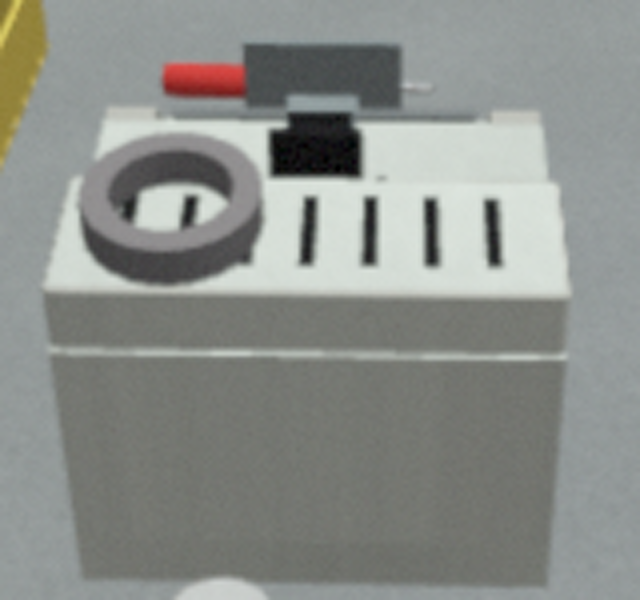

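View pics/dtop.png

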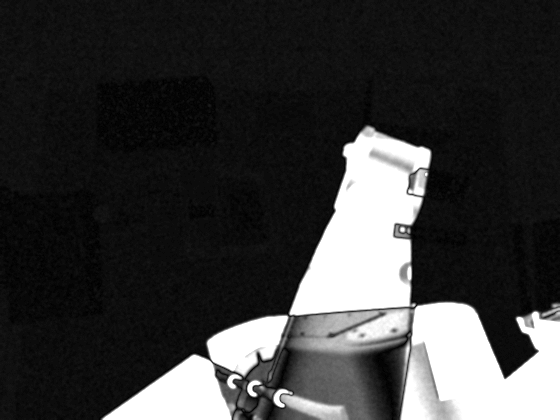

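Only the arm differs from the first top picture: the cover, tab, tape and screwdriver look as they did at the start. I'm handing the job in.

```bash
python3 -c "
from plant import *
print(close_job())"
```

```text
the job is handed in; nothing more can be done
None
```

The battery should be back in circuit: I released the cover, swung it open, threw the lever fully over, and pressed the cover shut again. The job was handed in at about 15 s of the 58 s allowed, and no verdict was reported.

- **Tab and cover opening:** I pushed the tab in to its stop with the closed fingers, at about 9–10 N. The cover sprang free, and I pulled the lip forward until it rested open, as the pictures showed.
- **Lever:** I pushed it to its stop, where the force rose to about 16 N. The top picture then showed it leaning to the unit's -y side.
- **Cover closing:** I swung it up and pressed the lip home. The force reached about 38 N against the shut stop. That was the firmest contact of the run and close to the 40 N limit, though that limit is stated for the arm and gripper body and this was at the fingers.
- **Last checks:** The final top picture matches the first one except for the arm, so the cover is down, the tab is back out, and the tape and screwdriver have not moved. The gripper was well clear.
- **Not checked:** The lever could not be seen once the cover was shut. In the final picture the arm hid the mug and parts of the panel and battery. They were never near the tool's path.

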